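Put the closed vessels back in their spill trays

ROBOT

A 6-joint arm with a two-finger parallel gripper is mounted at the origin on the work surface. World frame = base frame: x ahead of the robot, y to its left, z up, the work surface at z = 0. Lengths are in mm, angles in rad, forces in N, time in s.
With the tool pointing down it reaches from about 300 to 775 mm from the base axis. Payload 14.6 kg.
Tool frame: the origin (TCP) lies midway between the tips of the shut fingers; the grasp point (between the pads) lies 19 mm behind it; y points along the fingers, z is the direction in which the jaws open and shut, and the axes are right-handed (so a half turn about y gives the same grasp; the last joint's range is limited). The gripper opens to 94 mm and grips with 3 to 60 N. Pads are 16 mm wide; open, the fingers measure 119 mm over their backs; the gripper's body (75 mm by 177 mm) begins 78 mm behind the grasp point.
Start: joints at [-1.414, 0.3, 1.521, -0, 1.321, -0.067], TCP at [122.059, -536.275, 205.446] pointing down, gripper open.
Joint ranges: [-3.03, 3.03], [-0.79, 2.21], [0.23, 2.52], [-1.04, 4.18], [0, 3.07], [-2.55, 2.55]. Speed limits (rad/s): [2.22, 2.22, 2.57, 3.14, 3.14, 3.14].

INTERFACE

Orientations are given as [roll, pitch, yaw] about the fixed x, y, z axes, in that order (R = Rz(yaw) Ry(pitch) Rx(roll)).
In Python, from cell import manip gives the robot as it stands.
- The arm moves only by the tool play_rows, never from a script. Its argument "series" is a list of rows, each a list of 3 entries, a list of its own where there are three numbers: the shift along the tool's x, y, z in m, then the turn about the tool's y in rad, then the closure, from 0 (fully open) to 1 (shut). In form: [[[dx, dy, dz], twist, grip], ...]. A call has 1 to 20 rows; each row is the pose to reach, as a shift and turn from the pose measured when the call began, along the tool's axes at that moment; what a row does not reach only later rows make up. A row lasts 1/10 s, in which the tool goes at most 50 mm and 8.59 degrees, less where a joint would pass 70% of its speed; a pose out of reach is approached as far as the arm can. A call with a gripper value outside its range is refused whole. The fingers move at their own pace and stop on an object; "squeeze" is the grip in N (left out, the last holds). Time passes only in rows, so rows that repeat a pose let the fingers close. It gives the time, the measured TCP pose, the force and the opening at its end, in the units of the state.
- manip.read_state(): the state, without advancing time (a new reading comes with each control period).
- manip.camera(name): name is "scene" or "top"; returns the picture (400x640x3 uint8, red, green, blue); there is no depth.
- manip.camera_params(name): a dict with "K" (3x3 intrinsics, pixels), "rvec" (rotation vector, rad) and "tvec" (3), from world to camera coordinates, as OpenCV has them. Camera axes: x right, y down, z forward; pixel columns grow to the right and rows downward; lengths in mm; the calibration is good to about 2 mm. A picture is of the moment at which its call begins. camera_params takes no time and is no camera call.
- manip.sign_off(): hands the job in, once; it reports no verdict.
The state is a dict: "clock": time; "joints": joint angles; "qd": joint speeds; "effort": joint torques, N m; "eef_pos": TCP position; "eef_rot": TCP orientation; "wrist_force": force on the tool from outside, world axes, zero at the start; "moment": the same for the moment, N m; "finger_gap": finger opening in mm.
Only numpy, scipy, OpenCV 4.12 (cv2) and the standard library are available. Lean on these libraries where they do the work, as an engineer would, in place of code of your own. Each camera call takes 0.05 s, during which the arm holds its last target. There are 200 camera calls.

TASK

Tidy the lab bench: stand each of the four closed white vessels (wide round jar, slim round bottle, square staining jar, oblong slide box) in the dark steel spill tray whose shape and size match its base, flat on the tray's floor inside the rim. Keep the vessels upright and set them down without dropping them, and leave the two small amber vials standing where they are.

Things in the scene. Friction and masses are not known exactly. Their poses are not given: they have to be found in the camera images.
- jar_center (a point): Wide round white jar with a grey screw lid, the same width all the way up: diameter 58, height 66 mm, about 0.16 kg, loose. The point is its centre, 33 mm above its underside. Its z axis points up.
- bottle_center (a point): Slim round white bottle with a narrower grey cap: diameter 36 mm for the lower 64 mm, then a shoulder and a cap of diameter 22; full height 88 mm, about 0.10 kg, loose. The point is on its axis half-way up, 44 mm above its underside. Its z axis points up.
- staining_jar_center (a point): Square white staining jar with a flat grey lid: 48 x 48 mm, height 62 mm, upright walls, about 0.18 kg, loose. The point is its centre, 31 mm above its underside. x and y axes point square to its walls, z up.
- slide_box_center (a point): Oblong white slide box with a grey lid: 84 mm along its x axis, 34 mm along its y axis, height 60 mm, about 0.14 kg, loose. The point is its centre, 30 mm above its underside; z points up.
- jar_tray_floor (a point): Large round dark steel spill tray, the place of the wide jar: inside diameter 75 mm, outside 81. It is fixed to the bench. Floor 3 mm above the bench, rim 10 mm above the bench (all four trays). The point is the centre of its inner floor; z points up.
- bottle_tray_floor (a point): Small round dark steel spill tray, the place of the slim bottle: inside diameter 54 mm, outside 60, fixed, floor 3 mm and rim 10 mm above the bench. The point is the centre of its inner floor; z points up.
- staining_tray_floor (a point): Square dark steel spill tray, the place of the square staining jar: inside 64 x 64 mm, outside 70 x 70, fixed, floor 3 mm and rim 10 mm above the bench. The point is the centre of its inner floor; x and y axes point square to its walls, z up.
- slide_tray_floor (a point): Oblong dark steel spill tray, the place of the slide box: inside 100 mm along its x axis and 50 mm along its y axis, outside 106 x 56, fixed, floor 3 mm and rim 10 mm above the bench. The point is the centre of its inner floor; z points up.
- vial_a_center (a point): Small amber vial with a black cap, diameter 24, height 48 mm, loose, to be left alone; on the robot's right (y below 0). The point is its centre, 24 mm above its underside.
- vial_b_center (a point): The same kind of small amber vial, diameter 24, height 48 mm, loose, to be left alone; on the robot's left (y above 0). The point is its centre, 24 mm above its underside.

How it is judged:
By the outcome, as a careful person would: the job done as asked, in the order asked, and still so for the second after the job is handed in, with the robot touching nothing.
It also fails if it takes over 115 s, if anything falls off the work surface, if the arm or the gripper's body presses on something with over 40 N, if the wrist force passes 120 N, or if a joint passes its speed limit or range.

## Working session

There is one attempt and no reset: what is moved stays moved. The work goes in short steps, Python scripts to look and compute and a tool call to move; the robot and the scene stay as the last step left them, time stands still between calls to the robot, and variables do not carry over. Pictures are saved under pics/ and viewed, about 12 in all and at most 16, crops included, and the job is handed in when it is done.

Besides the shell and the picture viewer there is one more tool, called after "Emit:" in YAML: its name, and indented under it one key for each argument. play_rows: Moves the arm, as the interface text tells. Its arguments: {"type":"object","properties":{"series":{"type":"array","items":{"type":"array"}},"squeeze":{"type":"number"}},"required":["series"]}

```bash
mkdir -p pics; ls; python3 - <<'E'
from cell import manip
import cv2
for n in("scene","top"):
    cv2.imwrite(f"pics/{n}0.png",manip.camera(n)[:,:,::-1]); print(n,manip.camera_params(n))
print(manip.read_state())
E
```

```text
pics
scene {'K': array([[374.22002549,   0.        , 319.37070405],
       [  0.        , 374.22002549, 199.52321191],
       [  0.        ,   0.        ,   1.        ]]), 'rvec': array([ 1.68167213,  1.85019773, -0.74537195]), 'tvec': array([  33.64153577, -327.98625825, 1173.67589103])}
top {'K': array([[476.74222755,   0.        , 322.11828189],
       [  0.        , 476.74222755, 192.61197812],
       [  0.        ,   0.        ,   1.        ]]), 'rvec': array([ 2.1605642 , -2.11644712,  0.20716951]), 'tvec': array([ -16.49139331,  534.16096333, 1223.63624358])}
{'clock': 0.1, 'joints': array([-1.41358405e+00,  3.00391972e-01,  1.52150483e+00,  4.13627312e-06,
        1.32067324e+00, -6.66122736e-02]), 'qd': array([-2.08604306e-03, -1.69176754e-03,  4.80935673e-05,  9.25116630e-04,
        3.62636150e-04, -6.05736587e-04]), 'effort': array([ 8.63024543e-04, -5.32645833e+01, -3.53282940e+01,  7.09645939e-02,
        2.34782294e-02, -7.18992328e-05]), 'eef_pos': array([ 122.03491401, -536.06226567,  204.96198261]), 'eef_rot': array([-1.57177129e+00,  6.90559310e-05, -2.91776916e+00]), 'wrist_force': array([ 0.56884897, -0.08226698,  0.1694521 ]), 'moment': array([ 0.01003037,  0.05074611, -0.00525091]), 'finger_gap': 94.14442469101809}
```

View pics/top0.png

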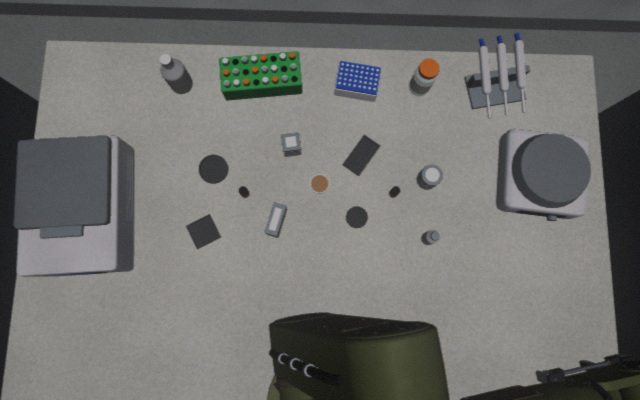

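View pics/scene0.png

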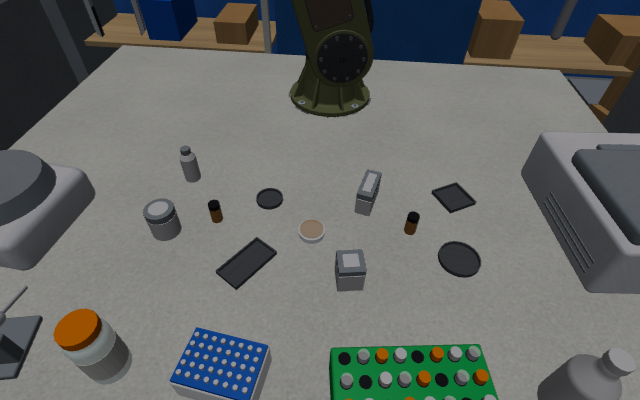

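Top view: the trays are the large round one (213,169), the square (203,231), the oblong (361,155) and the small round (356,217). The vessels are the jar (431,176), bottle (431,237), staining jar (290,143) and slide box (276,219). The vials are at (243,191) and (395,191), and there is a dish at (319,184). The scene view agrees.

```bash
python3 - <<'E'
import cv2
a=cv2.imread("pics/top0.png"); b=cv2.imread("pics/scene0.png")
cv2.imwrite("pics/crop1.png",cv2.resize(a[120:260,180:460],None,fx=2.85,fy=2.85,interpolation=cv2.INTER_CUBIC))
cv2.imwrite("pics/crop2.png",cv2.resize(b[135:305,130:490],None,fx=2.2,fy=2.2,interpolation=cv2.INTER_CUBIC))
E
```

```text
(no output)
```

View pics/crop1.png

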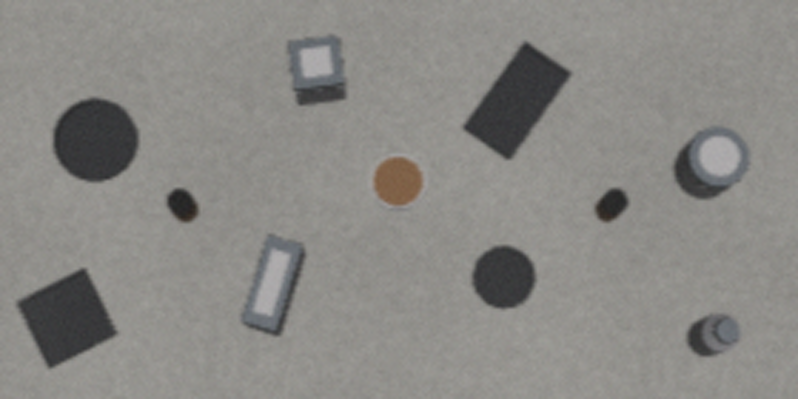

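View pics/crop2.png

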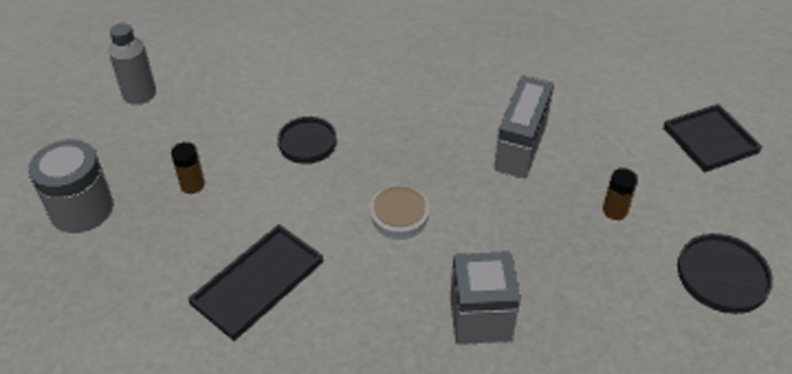

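```bash
cat > h.py <<'E'
import numpy as np, cv2
from cell import manip
def cast(n,uv,z):
    P=manip.camera_params(n); R=cv2.Rodrigues(P["rvec"])[0]; c=-R.T@P["tvec"]
    uv=np.asarray(uv,float).reshape(-1,2)
    d=(np.linalg.inv(P["K"])@np.c_[uv,np.ones(len(uv))].T).T@R
    return (c+d*((z-c[2])/d[:,2])[:,None])[:,:2]
def proj(n,p):
    P=manip.camera_params(n); return cv2.projectPoints(np.float64([p]),P["rvec"],P["tvec"],P["K"],None)[0].reshape(2)
def blobs(mask,n,z,amin,box):
    m=np.zeros_like(mask); x0,x1,y0,y1=box; m[y0:y1,x0:x1]=mask[y0:y1,x0:x1]
    out=[]
    for c in cv2.findContours(m,cv2.RETR_EXTERNAL,cv2.CHAIN_APPROX_NONE)[0]:
        if cv2.contourArea(c)<amin: continue
        w=cast(n,c,z).astype(np.float32)
        (cx,cy),(a,b),_=r=cv2.minAreaRect(w); bp=cv2.boxPoints(r)
        e=max(bp[1]-bp[0],bp[2]-bp[1],key=np.linalg.norm)
        M=cv2.moments(c); u=M["m10"]/M["m00"],M["m01"]/M["m00"]
        out.append((np.round(u,1),np.round(cast(n,u,z)[0],1),np.round([cx,cy],1),np.round(sorted([a,b]),1),round(float(np.degrees(np.arctan2(e[1],e[0])))%180,1)))
    return out
E
python3 - <<'E'
from h import *
for n,box in(("top",(180,460,120,260)),("scene",(130,490,135,305))):
    a=cv2.imread(f"pics/{n}0.png").astype(int); g=a.mean(2)
    print(n,"dark"); [print(*b) for b in blobs((g<75).astype(np.uint8),n,10,40,box)]
    print("white"); [print(*b) for b in blobs(((g>155)).astype(np.uint8),n,62,25,box)]
    print("lid"); [print(*b) for b in blobs((a[:,:,0]-a[:,:,2]>6).astype(np.uint8),n,62,25,box)]
    for p in[(215,180)]: pass
a=cv2.imread("pics/top0.png"); print(a[232:244,424:442].mean(2).astype(int)); print(a[237,424:442])
E
```

```text
top dark
[203.  231.2] [428.3 312.6] [428.6 312.3] [68.5 69.8] 29.3
[356.3 216.9] [ 475.8 -100.5] [475.7 -99.7] [54.7 54.8] 1.2
[394.1 191.5] [ 548.5 -204.3] [ 548.5 -203.9] [21.3 30. ] 135.7
[243.7 191.6] [538.7 208.5] [539.2 207.6] [21.2 29.7] 46.5
[422.6 182.1] [ 576.7 -283.4] [ 578. -285.] [30.3 52.9] 40.0
[213.  168.7] [601.  295.7] [601.8 295.8] [76.2 77.3] 91.4
[291.9 152.5] [652.2  80.1] [652.2  81.2] [14.3 41.7] 91.4
[360.9 154.9] [ 649.9 -112.1] [ 650.2 -112.5] [ 53.  105.4] 145.5
white
[274.9 218.8] [459.9 116.5] [460.2 116.2] [15.7 57.8] 163.7
[431.9 174.2] [ 588.  -296.6] [ 588.6 -296.9] [32.5 32.7] 1.3
[290.4 141.3] [669.5  82.4] [668.9  82.1] [24.1 25. ] 1.6
lid
[434.9 235.6] [ 424.5 -301.1] [ 424.3 -301.9] [17.  18.1] 44.9
[275.1 219.1] [459.1 115.7] [459.6 115.5] [31.8 81.3] 164.6
[431.6 174.7] [ 586.7 -295.7] [ 587.  -296.2] [52.5 53.9] 117.7
[290.5 141.5] [668.7  82.2] [668.9  82. ] [45.1 45.8] 8.8
scene dark
[348.4 280.2] [676.3  79.3] [655.1  81.6] [56.2 84.5] 3.4
[459.  258.9] [607.  291.4] [605.2 291.2] [78.6 85.2] 151.1
[245.8 262.7] [ 657.  -116.1] [ 654.1 -1
[... 1186 characters left out ...]
 108 101  82  84 110 114 113 110 113 114 126 140 140]
 [ 56  58  71  97 112 114 115 101  77  87 102 109 110 100 107 129 139 144]
 [ 57  56  63  84 110 114 116 116 105  93  91  94 107 120 128 139 144 143]
 [ 58  57  59  65  92 109 118 120 117 120 120 117 122 132 141 144 141 143]
 [ 62  63  58  59  66  86 107 116 121 121 120 127 134 141 147 144 144 144]
 [ 78  62  62  63  62  70  82  91 101 115 132 137 143 142 143 145 148 142]]
[[ 53  53  54]
 [ 59  59  60]
 [ 81  80  81]
 [107 102 102]
 [110 109 108]
 [106 105 102]
 [ 82  83  82]
 [ 76  76  72]
 [106 102  96]
 [121 116 110]
 [118 113 108]
 [119 114 105]
 [116 110 107]
 [117 112 107]
 [116 110 106]
 [126 125 124]
 [135 137 136]
 [136 141 143]]
```

```bash
python3 - <<'E'
from h import *
for k,h,t,s in(("jar",66,(431.75,174.45),(157.7,208.9)),("bottle",88,(434.9,235.6),(184.2,148.4)),("stain",62,(290.45,141.4),(350.4,261.1)),("slide",60,(275,218.95),(369,183.3))):
    p,q=cast("top",t,h)[0],cast("scene",s,h)[0]; print(k,p.round(1),q.round(1),((p+q)/2).round(1))
print(manip.read_state()["eef_pos"])
E
```

```text
jar [ 586.5 -295.2] [ 588.  -298.9] [ 587.3 -297.1]
bottle [ 422.3 -294.4] [ 423.8 -298.2] [ 423.  -296.3]
stain [669.1  82.3] [670.7  78.9] [669.9  80.6]
slide [459.6 116.2] [463.5 112.7] [461.6 114.5]
[ 122.03491401 -536.06226567  204.96198261]
```

Emit:
play_rows:
  series:
    - [[-0.03,0,-0.008],-0.08,0]
    - [[-0.06,0,-0.016],-0.16,0]
    - [[-0.09,0,-0.024],-0.24,0]
    - [[-0.12,0.0,-0.031],-0.32,0]
    - [[-0.15,0.0,-0.039],-0.4,0]
    - [[-0.18,0.0,-0.047],-0.48,0]
    - [[-0.21,0.01,-0.055],-0.56,0]
    - [[-0.24,0.02,-0.062],-0.64,0]
    - [[-0.27,0.03,-0.07],-0.72,0]
    - [[-0.3,0.04,-0.078],-0.8,0]
    - [[-0.33,0.05,-0.085],-0.88,0]
    - [[-0.36,0.06,-0.093],-0.96,0]
    - [[-0.39,0.07,-0.1],-1.04,0]
    - [[-0.42,0.075,-0.108],-1.12,0]
    - [[-0.45,0.075,-0.115],-1.2,0]
    - [[-0.48,0.075,-0.123],-1.28,0]
    - [[-0.5,0.075,-0.128],-1.347,0]
    - [[-0.506,0.075,-0.13],-1.347,0]
    - [[-0.506,0.075,-0.13],-1.347,0]
    - [[-0.506,0.075,-0.13],-1.347,0]
  squeeze: 20

```text
clock: 2.1
eef_pos: [585.7, -297.5, 129.9]
eef_rot: [-1.571, 0.001, -1.573]
wrist_force: [-0.4, -0.3, 0.3]
finger_gap: 93.7
```

Emit:
play_rows:
  series:
    - [[0,0.02,0.001],0,0]
    - [[0,0.045,0.001],0,0]
    - [[0,0.07,0.001],0,0]
    - [[0,0.09,0.001],0,0]
    - [[0,0.104,0.001],0,0]
    - [[0,0.109,0.001],0,0]
    - [[0,0.109,0.001],0,0]
    - [[0,0.109,0.001],0,0.3]
    - [[0,0.109,0.001],0,0.6]
    - [[0,0.109,0.001],0,1]
    - [[0,0.109,0.001],0,1]
    - [[0,0.109,0.001],0,1]
    - [[0,0.109,0.001],0,1]
    - [[0,0.109,0.001],0,1]
    - [[0,0.109,0.001],0,1]
  squeeze: 20

```text
clock: 3.6
eef_pos: [586.8, -297.3, 21.2]
eef_rot: [-1.571, 0.001, -1.573]
wrist_force: [-0.8, 1.7, 3.3]
finger_gap: 58.1
```

Emit:
play_rows:
  series:
    - [[0,-0.01,0],0,1]
    - [[0,-0.03,0],0,1]
    - [[0,-0.055,0],0,1]
    - [[0,-0.08,0],0,1]
    - [[-0.01,-0.1,0],0,1]
    - [[-0.03,-0.11,0.001],0,1]
    - [[-0.055,-0.115,0.002],0,1]
    - [[-0.085,-0.115,0.003],0,1]
    - [[-0.12,-0.115,0.004],0,1]
    - [[-0.155,-0.115,0.005],0,1]
    - [[-0.19,-0.115,0.006],0,1]
    - [[-0.225,-0.115,0.007],0,1]
    - [[-0.26,-0.115,0.008],0,1]
    - [[-0.295,-0.115,0.009],0,1]
    - [[-0.33,-0.115,0.01],0,1]
    - [[-0.365,-0.115,0.011],0,1]
    - [[-0.395,-0.115,0.012],0,1]
    - [[-0.415,-0.115,0.012],0,1]
    - [[-0.425,-0.115,0.012],0,1]
    - [[-0.425,-0.115,0.012],0,1]

```text
clock: 5.6
eef_pos: [599.1, 128.8, 136.3]
eef_rot: [-1.572, 0.001, -1.571]
wrist_force: [-0.6, -0.1, -2.8]
finger_gap: 58.0
```

```bash
python3 - <<'E'
from h import *
s=manip.read_state(); print(s["eef_pos"],s["finger_gap"],s["wrist_force"])
E
```

```text
[599.09078786 128.80220066 136.27357491] 57.985000455174685 [-0.63388404 -0.13345736 -2.76734808]
```

Emit:
play_rows:
  series:
    - [[-0.015,0,0],0,1]
    - [[-0.04,0,0.001],0,1]
    - [[-0.07,0,0.002],0,1]
    - [[-0.1,0,0.003],0,1]
    - [[-0.13,0,0.003],0,1]
    - [[-0.15,0,0.003],0,1]
    - [[-0.162,0.01,0.003],0,1]
    - [[-0.165,0.025,0.003],0,1]
    - [[-0.165,0.045,0.003],0,1]
    - [[-0.165,0.065,0.003],0,1]
    - [[-0.165,0.08,0.003],0,1]
    - [[-0.165,0.09,0.003],0,1]
    - [[-0.165,0.095,0.003],0,1]
    - [[-0.165,0.095,0.003],0,1]

```text
clock: 7.0
eef_pos: [602.0, 293.6, 41.0]
eef_rot: [-1.572, 0.001, -1.571]
wrist_force: [0.4, -0.5, -2.3]
finger_gap: 58.0
```

```bash
python3 - <<'E'
from h import *
a=manip.camera("scene")[:,:,::-1]; cv2.imwrite("pics/s1.png",cv2.resize(a[150:330,330:590],None,fx=3,fy=3,interpolation=cv2.INTER_CUBIC))
print(manip.read_state()["eef_pos"])
E
```

```text
[602.29243672 293.80879643  41.75920962]
```

View pics/s1.png

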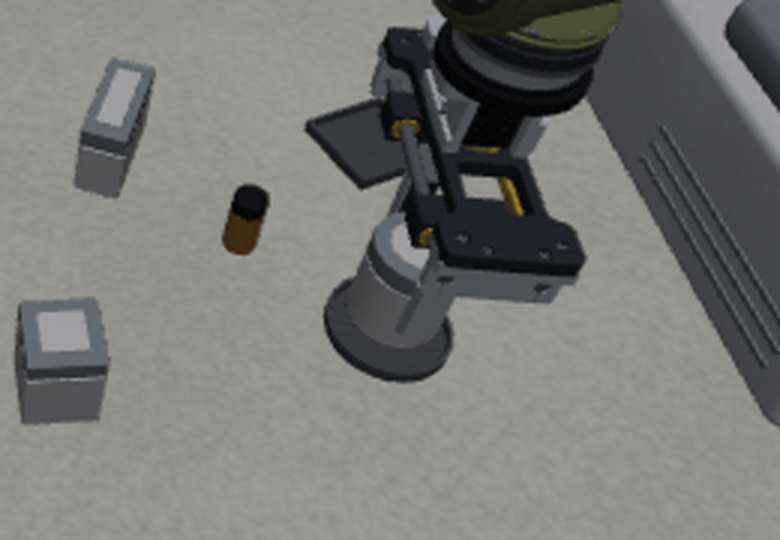

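The jar hangs at about (400,300) in the crop, with its foot over the round tray. Next I lower it and release.

Emit:
play_rows:
  series:
    - [[0,0.005,0],0,1]
    - [[0,0.01,0],0,1]
    - [[0,0.014,0],0,1]
    - [[0,0.016,0],0,1]
    - [[0,0.017,0],0,1]
    - [[0,0.0175,0],0,1]
    - [[0,0.0175,0],0,1]

```text
clock: 7.75
eef_pos: [602.3, 293.9, 24.3]
eef_rot: [-1.571, 0.001, -1.571]
wrist_force: [0.3, -0.7, -2.6]
finger_gap: 57.7
```

Emit:
play_rows:
  series:
    - [[0,0.0005,0],0,1]
    - [[0,0.001,0],0,1]
    - [[0,0.001,0],0,1]

```text
clock: 8.05
eef_pos: [602.4, 293.9, 24.1]
eef_rot: [-1.571, 0.001, -1.571]
wrist_force: [-4.1, -1.6, 5.1]
finger_gap: 57.9
```

Emit:
play_rows:
  series:
    - [[0,0.001,0],0,0.3]
    - [[0,0.001,0],0,0.2]
    - [[0,0.001,0],0,0.15]
    - [[0,0.001,0],0,0.15]
    - [[0,0.001,0],0,0.15]
    - [[0,-0.005,0],0,0.15]
    - [[0,-0.02,0],0,0.15]
    - [[0,-0.045,0],0,0.15]
    - [[0,-0.075,0],0,0.15]
    - [[0,-0.1,0],0,0.15]
    - [[0,-0.115,0],0,0]
    - [[0.02,-0.12,-0.01],0,0]
    - [[0.05,-0.12,-0.023],0,0]
    - [[0.09,-0.12,-0.03],0,0]
    - [[0.13,-0.12,-0.04],0,0]
    - [[0.17,-0.12,-0.05],0,0]
    - [[0.21,-0.12,-0.062],0,0]
    - [[0.25,-0.12,-0.073],0,0]
    - [[0.29,-0.12,-0.085],0,0]
    - [[0.33,-0.12,-0.097],0,0]

```text
clock: 10.05
eef_pos: [504.6, -37.7, 144.2]
eef_rot: [-1.571, 0.001, -1.571]
wrist_force: [0.1, -0.6, -1.3]
finger_gap: 93.7
```

```bash
python3 - <<'E'
from h import *
for n,b in(("top",(190,240,140,195)),("scene",(400,500,200,300))):
    a=manip.camera(n)[:,:,::-1].copy(); cv2.imwrite(f"pics/{n}2.png",a); A=a.astype(int)
    [print(n,*q) for q in blobs((A[:,:,0]-A[:,:,2]>6).astype(np.uint8),n,69,25,b)]
    print("white"); [print(*q) for q in blobs((A.mean(2)>150).astype(np.uint8),n,69,25,b)]
print(manip.read_state()["eef_pos"])
cv2.imwrite("pics/c2.png",cv2.resize(a[150:320,130:530],None,fx=2,fy=2))
E
```

```text
top [208.9 163.5] [601.6 294.4] [601.7 294.3] [51.4 53. ] 91.4
white
[214.1 167.1] [592.2 280.1] [593.2 279.9] [129.6 148.8] 2.8
scene [467.8 238.5] [603.9 291.4] [603.2 291.8] [54.  55.9] 139.6
white
[504.25258897 -39.63789828 144.22627587]
```

View pics/c2.png

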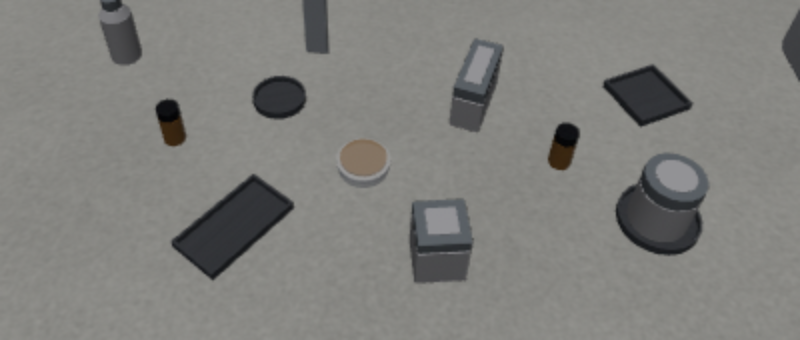

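The jar stands inside the round tray, at crop (660,205), with the rim visible all round it. On to the bottle.

Emit:
play_rows:
  series:
    - [[0.035,0,-0.01],0,0]
    - [[0.075,0,-0.024],0,0]
    - [[0.115,0,-0.037],0,0]
    - [[0.155,0,-0.05],0,0]
    - [[0.195,0,-0.062],0,0]
    - [[0.23,0,-0.073],0,0]
    - [[0.25,0,-0.08],0,0]
    - [[0.257,0,-0.0815],0,0]
    - [[0.257,0,-0.0815],0,0]
    - [[0.257,0.02,-0.0815],0,0]
    - [[0.257,0.045,-0.0815],0,0]
    - [[0.257,0.07,-0.0815],0,0]
    - [[0.257,0.095,-0.0815],0,0]
    - [[0.257,0.113,-0.0815],0,0]
    - [[0.257,0.12,-0.0815],0,0.1]
    - [[0.257,0.121,-0.0815],0,0.3]
    - [[0.257,0.121,-0.0815],0,0.5]
    - [[0.257,0.121,-0.0815],0,1]
    - [[0.257,0.121,-0.0815],0,1]
    - [[0.257,0.121,-0.0815],0,1]
  squeeze: 15

```text
clock: 12.15
eef_pos: [421.8, -296.3, 23.5]
eef_rot: [-1.57, 0.0, -1.575]
wrist_force: [-1.0, 1.2, -0.6]
finger_gap: 49.5
```

Emit:
play_rows:
  series:
    - [[0,0,0],0,1]
    - [[0,0,0],0,1]
    - [[0,0,0],0,1]

```text
clock: 12.45
eef_pos: [421.9, -296.5, 23.8]
eef_rot: [-1.57, 0.0, -1.575]
wrist_force: [-0.5, -0.1, 2.2]
finger_gap: 35.5
```

Emit:
play_rows:
  series:
    - [[0,-0.01,0],0,1]
    - [[0,-0.03,0],0,1]
    - [[0,-0.055,0.0],0,1]
    - [[-0.005,-0.072,0.001],0,1]
    - [[-0.02,-0.08,0.006],0,1]
    - [[-0.045,-0.08,0.013],0,1]
    - [[-0.075,-0.08,0.021],0,1]
    - [[-0.105,-0.08,0.03],0,1]
    - [[-0.135,-0.08,0.038],0,1]
    - [[-0.162,-0.08,0.046],0,1]
    - [[-0.182,-0.08,0.052],0,1]
    - [[-0.193,-0.08,0.055],0,1]
    - [[-0.195,-0.075,0.0555],0,1]
    - [[-0.195,-0.06,0.0555],0,1]
    - [[-0.195,-0.04,0.0555],0,1]
    - [[-0.195,-0.02,0.0555],0,1]
    - [[-0.195,-0.008,0.0555],0,1]
    - [[-0.195,-0.004,0.0555],0,1]
    - [[-0.195,-0.0025,0.0555],0,1]
    - [[-0.195,-0.0025,0.0555],0,1]

```text
clock: 14.45
eef_pos: [478.4, -102.1, 26.8]
eef_rot: [-1.57, -0.0, -1.576]
wrist_force: [-0.4, 0.1, -1.1]
finger_gap: 35.9
```

Emit:
play_rows:
  series:
    - [[0,0.0005,0],0,1]
    - [[0,0.001,0],0,1]
    - [[0,0.001,0],0,1]

```text
clock: 14.75
eef_pos: [478.8, -102.3, 26.5]
eef_rot: [-1.568, -0.001, -1.576]
wrist_force: [-2.4, -0.8, 7.6]
finger_gap: 36.0
```

Emit:
play_rows:
  series:
    - [[0,0,0],0,0.5]
    - [[0,0,0],0,0.4]
    - [[0,0,0],0,0.3]
    - [[0,0,0],0,0.3]
    - [[0,0,0],0,0.3]
    - [[0,-0.01,0],0,0.3]
    - [[0,-0.03,0],0,0.3]
    - [[0,-0.06,0],0,0.3]
    - [[0,-0.09,0],0,0.2]
    - [[0,-0.11,0],0,0.1]
    - [[-0.01,-0.12,0.01],0,0]
    - [[-0.03,-0.12,0.03],-0.02,0]
    - [[-0.055,-0.12,0.056],-0.04,0]
    - [[-0.08,-0.12,0.083],-0.07,0]
    - [[-0.105,-0.12,0.11],-0.1,0]
    - [[-0.13,-0.12,0.136],-0.12,0]
    - [[-0.155,-0.12,0.162],-0.15,0]
    - [[-0.174,-0.12,0.182],-0.166,0]
    - [[-0.183,-0.12,0.1915],-0.166,0]
    - [[-0.183,-0.12,0.1915],-0.166,0]

```text
clock: 16.75
eef_pos: [671.3, 81.0, 146.9]
eef_rot: [-1.569, -0.001, -1.408]
wrist_force: [-0.1, -0.7, -0.9]
finger_gap: 94.2
```

```bash
python3 - <<'E'
from h import *
a=manip.camera("scene")[:,:,::-1]; cv2.imwrite("pics/c3.png",cv2.resize(a[130:330,130:530],None,fx=2,fy=2)); s=manip.read_state();print(s["eef_pos"],s["eef_rot"])
E
```

```text
[670.79614688  80.10577526 146.96012585] [-1.56898636e+00 -9.70935236e-04 -1.40890580e+00]
```

View pics/c3.png

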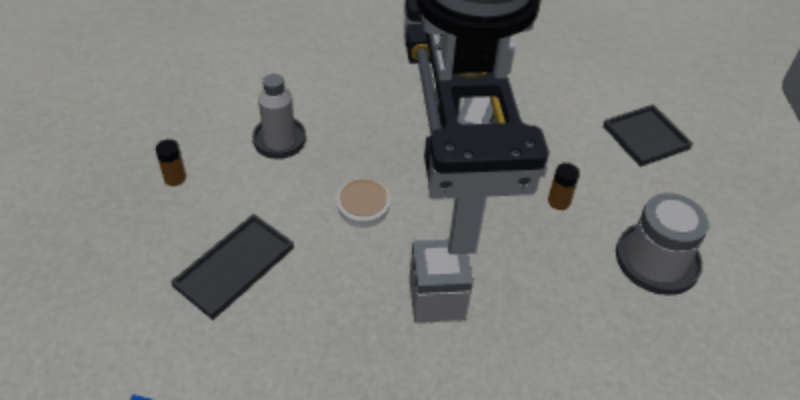

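The bottle stands in the small round tray, at crop (278,135). The gripper is above the staining jar.

Emit:
play_rows:
  series:
    - [[0,0.015,0],0,0]
    - [[0,0.04,0],0,0]
    - [[0,0.065,0],0,0]
    - [[0,0.09,0],0,0]
    - [[0,0.11,0],0,0]
    - [[0,0.122,0],0,0]
    - [[0,0.126,0],0,0]
    - [[0,0.126,0],0,0.2]
    - [[0,0.126,0],0,0.35]
    - [[0,0.126,0],0,0.45]
    - [[0,0.126,0],0,1]
    - [[0,0.126,0],0,1]
    - [[0,0.126,0],0,1]
    - [[0,0.126,0],0,1]
    - [[0,0.126,0],0,1]
    - [[0,0.126,0],0,1]
  squeeze: 20

```text
clock: 18.4
eef_pos: [671.0, 80.0, 21.1]
eef_rot: [-1.569, -0.001, -1.409]
wrist_force: [-1.7, -0.6, 3.0]
finger_gap: 47.9
```

```bash
cat > rel.py <<'E'
import sys; from h import *
from scipy.spatial.transform import Rotation as Ro
s=manip.read_state(); R=Ro.from_euler("xyz",s["eef_rot"]).as_matrix()
x,y,z,jaw=map(float,sys.argv[1:5]); d=R.T@(np.array([x,y,z])-s["eef_pos"])
print(s["eef_pos"].round(1),s["eef_rot"].round(3),s["finger_gap"].round(1),"shift mm",d.round(1),"twist",round(s["eef_rot"][2]+np.pi/2-np.radians(jaw),3))
E
python3 rel.py 430.5 310.5 25 29
```

```text
Traceback (most recent call last):
  File "rel.py", line 5, in <module>
    print(s["eef_pos"].round(1),s["eef_rot"].round(3),s["finger_gap"].round(1),"shift mm",d.round(1),"twist",round(s["eef_rot"][2]+np.pi/2-np.radians(jaw),3))
                                                      ^^^^^^^^^^^^^^^^^^^^^
AttributeError: 'float' object has no attribute 'round'
```

```bash
sed -i 's/s\["finger_gap"\].round(1)/s["finger_gap"]/' rel.py
python3 rel.py 430.5 310.5 25 29
```

```text
[671.   80.   21.1] [-1.569e+00 -1.000e-03 -1.409e+00] 47.93705523294515 shift mm [-266.3   -4.5 -200.2] twist -0.344
```

Emit:
play_rows:
  series:
    - [[0,-0.01,0],0,1]
    - [[0,-0.03,0],0,1]
    - [[0,-0.055,0],0,1]
    - [[0,-0.08,0],0,1]
    - [[-0.004,-0.1,-0.003],0,1]
    - [[-0.016,-0.11,-0.012],-0.02,1]
    - [[-0.036,-0.11,-0.027],-0.05,1]
    - [[-0.06,-0.11,-0.045],-0.08,1]
    - [[-0.084,-0.11,-0.063],-0.11,1]
    - [[-0.108,-0.11,-0.081],-0.14,1]
    - [[-0.132,-0.11,-0.099],-0.17,1]
    - [[-0.156,-0.11,-0.117],-0.2,1]
    - [[-0.18,-0.11,-0.135],-0.23,1]
    - [[-0.204,-0.11,-0.153],-0.26,1]
    - [[-0.228,-0.11,-0.171],-0.29,1]
    - [[-0.248,-0.11,-0.186],-0.32,1]
    - [[-0.26,-0.11,-0.196],-0.344,1]
    - [[-0.266,-0.11,-0.2],-0.344,1]
    - [[-0.266,-0.11,-0.2],-0.344,1]
    - [[-0.266,-0.11,-0.2],-0.344,1]

```text
clock: 20.4
eef_pos: [431.2, 309.9, 130.6]
eef_rot: [-1.569, -0.002, -1.066]
wrist_force: [0.2, 0.4, -1.8]
finger_gap: 47.8
```

```bash
python3 rel.py 430.5 310.5 24.5 29
```

```text
[431.2 309.9 130.6] [-1.569 -0.002 -1.066] 47.7767933025881 shift mm [ -1.  106.1  -0.5] twist -0.001
```

Emit:
play_rows:
  series:
    - [[0,0.01,0],0,1]
    - [[-0.001,0.03,0],0,1]
    - [[-0.001,0.055,0],0,1]
    - [[-0.001,0.075,0],0,1]
    - [[-0.001,0.09,0],0,1]
    - [[-0.001,0.1,0],0,1]
    - [[-0.001,0.104,0],0,1]
    - [[-0.001,0.106,0],0,1]
    - [[-0.001,0.106,0],0,1]
    - [[-0.001,0.107,0],0,1]
    - [[-0.001,0.107,0],0,1]

```text
clock: 21.5
eef_pos: [431.2, 310.9, 24.1]
eef_rot: [-1.568, -0.002, -1.066]
wrist_force: [1.2, -0.4, 1.0]
finger_gap: 47.6
```

Emit:
play_rows:
  series:
    - [[0,0.0005,0],0,1]
    - [[0,0.0005,0],0,0.45]
    - [[0,0.0005,0],0,0.35]
    - [[0,0.0005,0],0,0.2]
    - [[0,0.0005,0],0,0.2]
    - [[0,0.0005,0],0,0.2]
    - [[0,-0.005,0],0,0.2]
    - [[0,-0.02,0],0,0.2]
    - [[0,-0.045,0],0,0.2]
    - [[0,-0.075,0],0,0.2]
    - [[0,-0.1,0],0,0.1]
    - [[0,-0.115,0],0,0]
    - [[0,-0.12,0],0,0]
    - [[0,-0.12,0],0,0]

```text
clock: 22.9
eef_pos: [431.0, 311.0, 144.5]
eef_rot: [-1.567, -0.002, -1.066]
wrist_force: [-0.9, 0.5, -0.3]
finger_gap: 93.8
```

```bash
python3 rel.py 461 114.5 140 74.7
```

```text
[431.  311.  144.5] [-1.567 -0.002 -1.066] 93.84611628632915 shift mm [186.5   4.6 -68.8] twist -0.799
```

Emit:
play_rows:
  series:
    - [[0.015,0,-0.006],-0.08,0]
    - [[0.04,0,-0.015],-0.18,0]
    - [[0.065,0,-0.024],-0.28,0]
    - [[0.09,0,-0.033],-0.38,0]
    - [[0.115,0,-0.042],-0.48,0]
    - [[0.14,0,-0.052],-0.58,0]
    - [[0.162,0,-0.06],-0.68,0]
    - [[0.178,0,-0.066],-0.76,0]
    - [[0.1865,0,-0.069],-0.8,0]
    - [[0.1865,0,-0.069],-0.8,0]
    - [[0.1865,0,-0.069],-0.8,0]

```text
clock: 24.0
eef_pos: [460.5, 114.5, 143.9]
eef_rot: [-1.57, -0.003, -0.268]
wrist_force: [0.3, 0.3, -0.2]
finger_gap: 94.1
```

```bash
python3 rel.py 461 114.5 20 74.7; python3 - <<'E'
from h import *
a=manip.camera("scene")[:,:,::-1]; cv2.imwrite("pics/c4.png",cv2.resize(a[130:330,130:530],None,fx=2,fy=2))
E
```

```text
[460.5 114.5 143.9] [-1.57  -0.003 -0.268] 94.11106789818515 shift mm [  0.2 123.9  -0. ] twist -0.001
```

View pics/c4.png

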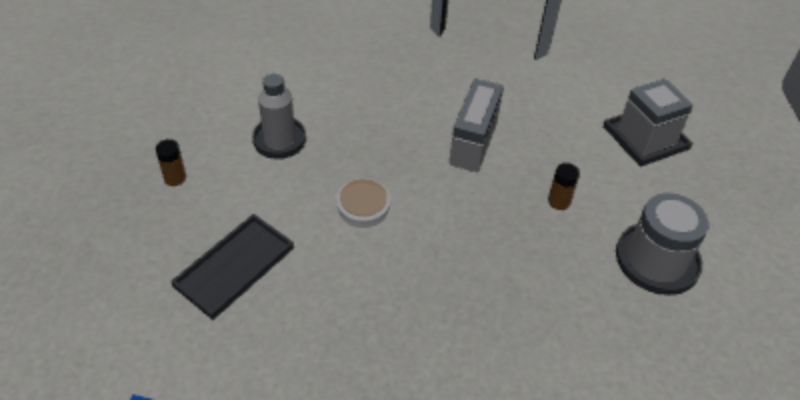

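The staining jar stands in the square tray, at crop (655,120). The slide box at (478,125) lies clear between the fingers.

Emit:
play_rows:
  series:
    - [[0,0.015,0],0,0]
    - [[0,0.04,0],0,0]
    - [[0,0.065,0],0,0]
    - [[0,0.09,0],0,0]
    - [[0,0.11,0],0,0]
    - [[0,0.12,0],0,0]
    - [[0,0.124,0],0,0.1]
    - [[0,0.124,0],0,0.3]
    - [[0,0.124,0],0,0.5]
    - [[0,0.124,0],0,0.6]
    - [[0,0.124,0],0,1]
    - [[0,0.124,0],0,1]
    - [[0,0.124,0],0,1]
    - [[0,0.124,0],0,1]
    - [[0,0.124,0],0,1]
    - [[0,0.124,0],0,1]
    - [[0,0.124,0],0,1]
  squeeze: 20

```text
clock: 25.75
eef_pos: [460.9, 114.8, 20.1]
eef_rot: [-1.57, -0.003, -0.267]
wrist_force: [-0.6, 0.9, 2.9]
finger_gap: 33.7
```

```bash
python3 rel.py 652 -114 23.5 55.6
```

```text
[460.9 114.8  20.1] [-1.57  -0.003 -0.267] 33.7419940348858 shift mm [ 244.6   -2.8 -170.3] twist 0.334
```

Emit:
play_rows:
  series:
    - [[0,-0.01,0],0,1]
    - [[0,-0.03,0],0,1]
    - [[0,-0.055,0],0,1]
    - [[0,-0.08,0],0,1]
    - [[0.006,-0.095,-0.004],0.01,1]
    - [[0.02,-0.1,-0.014],0.03,1]
    - [[0.04,-0.1,-0.028],0.06,1]
    - [[0.065,-0.1,-0.045],0.09,1]
    - [[0.09,-0.1,-0.063],0.12,1]
    - [[0.115,-0.1,-0.08],0.16,1]
    - [[0.14,-0.1,-0.097],0.2,1]
    - [[0.165,-0.1,-0.115],0.23,1]
    - [[0.19,-0.1,-0.132],0.27,1]
    - [[0.213,-0.1,-0.148],0.3,1]
    - [[0.231,-0.1,-0.161],0.32,1]
    - [[0.241,-0.1,-0.168],0.334,1]
    - [[0.2445,-0.1,-0.17],0.334,1]
    - [[0.2445,-0.1,-0.17],0.334,1]
    - [[0.2445,-0.1,-0.17],0.334,1]

```text
clock: 27.65
eef_pos: [651.3, -113.1, 120.8]
eef_rot: [-1.569, -0.002, -0.6]
wrist_force: [-0.8, -0.2, -2.2]
finger_gap: 34.1
```

```bash
python3 rel.py 652 -114 23.5 55.6
```

```text
[ 651.3 -113.1  120.8] [-1.569 -0.002 -0.6  ] 34.08712028300424 shift mm [ 0.9 97.3 -0.6] twist 0.0
```

Emit:
play_rows:
  series:
    - [[0,0.01,0],0,1]
    - [[0.001,0.03,0],0,1]
    - [[0.001,0.055,0],0,1]
    - [[0.001,0.075,0],0,1]
    - [[0.001,0.087,0],0,1]
    - [[0.001,0.093,0],0,1]
    - [[0.001,0.096,0],0,1]
    - [[0.001,0.0973,0],0,1]
    - [[0.001,0.0978,0],0,1]
    - [[0.001,0.0982,0],0,1]

```text
clock: 28.65
eef_pos: [652.7, -113.7, 23.3]
eef_rot: [-1.568, -0.003, -0.6]
wrist_force: [0.3, -0.4, -1.4]
finger_gap: 33.7
```

Emit:
play_rows:
  series:
    - [[0,0.0005,0],0,1]
    - [[0,0.001,0],0,1]
    - [[0,0.001,0],0,1]

```text
clock: 28.95
eef_pos: [653.0, -113.7, 23.2]
eef_rot: [-1.568, -0.004, -0.6]
wrist_force: [-3.4, 0.6, 5.7]
finger_gap: 33.4
```

Emit:
play_rows:
  series:
    - [[0,0,0],0,0.6]
    - [[0,0,0],0,0.5]
    - [[0,0,0],0,0.4]
    - [[0,0,0],0,0.4]
    - [[0,0,0],0,0.4]
    - [[0,-0.005,0],0,0.4]
    - [[0,-0.02,0],0,0.4]
    - [[0,-0.045,0],0,0.4]
    - [[0,-0.075,0],0,0.4]
    - [[0,-0.11,0],0,0.2]
    - [[0,-0.14,0],0,0]
    - [[-0.01,-0.16,-0.007],0,0]
    - [[-0.035,-0.17,-0.024],0,0]
    - [[-0.07,-0.17,-0.048],0,0]
    - [[-0.1,-0.17,-0.07],0,0]
    - [[-0.13,-0.17,-0.09],0,0]
    - [[-0.16,-0.17,-0.11],0,0]
    - [[-0.19,-0.17,-0.13],0,0]
    - [[-0.2,-0.17,-0.137],0,0]
    - [[-0.2,-0.17,-0.137],0,0]

```text
clock: 30.95
eef_pos: [409.4, -114.0, 193.4]
eef_rot: [-1.568, -0.006, -0.601]
wrist_force: [0.0, 0.0, 0.3]
finger_gap: 94.2
```

```bash
python3 - <<'E'
from h import *
a=manip.camera("scene")[:,:,::-1].copy(); cv2.imwrite("pics/c5.png",cv2.resize(a[130:330,130:530],None,fx=2,fy=2))
A=a.astype(int); b=(130,490,135,305)
for q in blobs((A[:,:,0]-A[:,:,2]>6).astype(np.uint8),"scene",65,25,b): print(*q)
for q in blobs((A.mean(2)<75).astype(np.uint8),"scene",10,40,b): print("dark",q[0])
print(manip.read_state()["clock"])
E
```

```text
[467.8 238.5] [600.6 293.3] [599.8 293.5] [54.8 56.4] 142.5
[242.8 244.6] [ 656.4 -114.9] [ 654.9 -114.2] [33.1 83. ] 145.7
[460.5 178.6] [432.8 309.3] [432.3 308.9] [46.6 47.5] 119.0
[266.1 170.1] [ 450.4 -111.8] [ 450.  -112.1] [19.4 20.9] 143.2
dark [246.1 264.1]
dark [458.6 259.5]
dark [411.4 222.7]
dark [215.  210.7]
dark [269.1 196.5]
dark [454.  196.1]
31.0
```

View pics/c5.png

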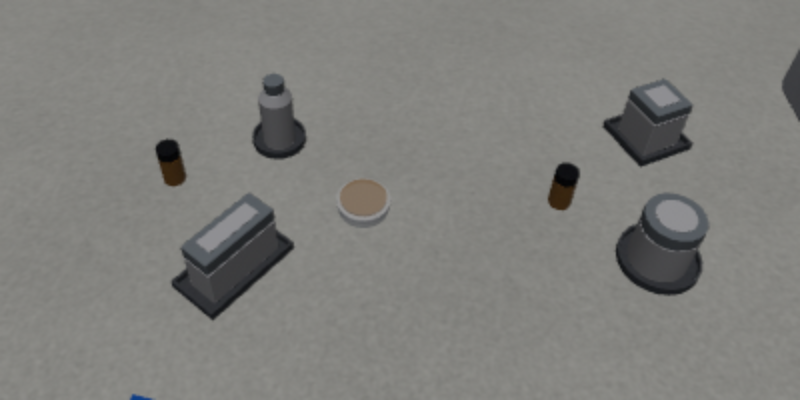

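All four vessels stand in their trays, and both vials are at the same pixels as at the start. I'll hand in.

```bash
python3 - <<'E'
from h import *
print(cast("scene",(266.1,170.1),91)); print(manip.sign_off())
E
```

```text
[[ 479.95812915 -103.94915511]]
the job is handed in; nothing more can be done
None
```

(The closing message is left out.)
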